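# Select the green filter on the microscope's key bank

### The job

The microscope's selector box has four keys in two interlocked pairs: green and yellow choose the filter, blue and red the light path; in each pair one key is always latched down. Change over from the yellow filter to the green one: press the green key fully down so that it stays latched and the yellow key pops up, and leave the blue and red keys as they are.

Things in the scene. Friction and masses are not known exactly. Their poses are not given: they have to be found in the camera images.
- filter_selector: White box fixed to the worktop, 96 (x) x 254 (y) x 45 mm high, four keys in a row along its y axis at y = -92, -32, 32 and 92 mm. Green and yellow are neighbours on one half, blue and red on the other; which half, and the order in a pair, vary. Pressing the raised key of a pair raises the other. Origin: centre of its underside, on the worktop; z up, y along the row.
- green_key_top (a point): Centre of the top of the green key: flat green cap, 32 (box x) x 36 mm (box y), axes as the box. Raised at the start: top 65 mm above the worktop, 20 above the box; latched down: 53 and 8 mm. Travel 12 mm straight down. It resists with about 3 N at first, then ever less; past mid-travel it snaps down by itself and stays.
- yellow_key_top (a point): Centre of the top of the yellow key, made like the green one and interlocked with it. Latched down at the start (top 53 mm above the worktop); it pops up to 65 mm as the green key goes down.
- blue_key_top (a point): Centre of the top of the blue key, made like the green one but interlocked with the red key. Raised at the start (65 mm) and to stay so; the red key is latched down and stays so.

How it is judged:
By the outcome, as a careful person would: the job done as asked, in the order asked, and still so for the second after the job is handed in, with the robot touching nothing.
It also fails if it takes over 19 s, if anything falls off the work surface, if the arm or the gripper's body presses on something with over 40 N, if the wrist force passes 120 N, or if a joint passes its speed limit or range.

### The arm

A 6-joint arm with a two-finger parallel gripper is mounted at the origin on a cart in front of the work surface, level with it; the furniture and walls round the work are solid. World frame = base frame: x ahead of the robot, y to its left, z up, the work surface at z = 0. Lengths are in m, angles in degrees, forces in N, time in s.
With the tool pointing down it reaches from about 0.35 to 0.875 m from the base axis. Payload 4.2 kg.
Tool frame: the origin (TCP) lies on the centre line of the jaws, within the pads' length; the fingertips stand tip_reach ahead of it and the grasp point (between the pads) is the TCP (tip_reach is the distance from the TCP to the fingertips, in m); z points along the fingers, y is the line along which they close (so a half turn about z gives the same grasp; the last joint's range is limited). The gripper opens to 87 mm and grips with 3 to 60 N. Pads are 19 mm wide; open, the fingers measure 117 mm over their backs; the gripper's body (75 mm by 190 mm) begins 51 mm behind the grasp point.
Start: joints at [-51.131, 22.042, 0.453, 0, -68.411, -14.817], TCP at [0.255, -0.571, 0.242] pointing down, gripper open.
Joint ranges: [-179.83, 179.83], [-69.29, 118.12], [-61.27, 80.66], [-181.25, 117.63], [-171.15, -9.14], [-177.46, 177.46]. Speed limits (degrees/s): [159.86, 159.86, 180, 180, 180, 180].

### API

Orientations are given as a 3x3 rotation matrix whose columns are the frame's x, y, z axes.
In Python, from station import sense, capture, finish_job, tip_reach gives the robot as it stands.
- The arm moves only by the tool arm_command, never from a script. Its argument "deltas" is a list of rows, each a list of 7 numbers: the turn, a rotation vector about the tool's x, y, z in rad, then the shift along the tool's x, y, z in cm, then the closure, from -1 (fully open) to 1 (shut), so that 0 is half open. In form: [[rx, ry, rz, dx, dy, dz, hand], ...]. A call has 1 to 8 rows; each row is the pose to reach, as a shift and turn from the pose commanded when the call began, along the tool's axes at that moment; what a row does not reach only later rows make up. A row lasts 1/12 s, in which the tool goes at most 41.7 mm and 7.16 degrees, less where a joint would pass 70% of its speed; a pose out of reach is approached as far as the arm can. A call with a gripper value outside its range is refused whole. The fingers move at their own pace and stop on an object; the grip force is fixed at half the most. Time passes only in rows, so rows that repeat a pose let the fingers close. It gives the time, the measured TCP pose, the force, the opening and the grip force at its end, in the units of the state.
- sense(): the state, without advancing time (a new reading comes with each control period).
- capture(name): name is "scene" or "top"; returns a dict with "pixels" (400x640x3 uint8, blue, green, red), "fovy" (degrees; the focal length in pixels is half the picture's height over the tangent of half this angle, whatever the lens; pixels are square), "cx", "cy" (the principal point, pixels), "k1" (the pictures are not rectified: a ray, as slopes to the right and down, at radius r is drawn at 1 + k1 r^2 times it, then the intrinsics apply), "rvec" (rotation vector, rad) and "tvec" (3), from world to camera coordinates, as OpenCV has them. Camera axes: x right, y down, z forward; pixel columns grow to the right and rows downward; lengths in m; the calibration is good to about 2 mm. A picture is of the moment at which its call begins. There is no depth.
- finish_job(): hands the job in; it is judged then, once.
The state is a dict: "time_s": time; "joints": joint angles; "joint_velocities": joint speeds; "effort": joint torques, N m; "tcp_pos": TCP position; "ee_rot": TCP orientation; "wrist_force": force on the tool from outside, world axes, zero at the start; "moment": the same for the moment, N m; "gripper_width": opening from 0.0 (shut) to 1.0 (fully open); "gripper_force": force on a finger pad.
Only numpy, scipy, OpenCV 4.12 (cv2) and the standard library are available. Lean on these libraries where they do the work, as an engineer would, in place of code of your own. Each camera call takes 0.05 s, during which the arm holds its last target. There are 200 camera calls.

## Working session

There is one attempt and no reset: what is moved stays moved. The work goes in short steps, Python scripts to look and compute and a tool call to move; the robot and the scene stay as the last step left them, time stands still between calls to the robot, and variables do not carry over. Pictures are saved under pics/ and viewed, at most 10 in all, crops included, and the job is handed in when it is done.

Besides the shell and the picture viewer there is one more tool, called by a JSON object that holds its "method" and its "body", one argument or row to a line. arm_command: Moves the arm, as the interface text tells. Its arguments: {"type":"object","properties":{"deltas":{"type":"array"}},"required":["deltas"]}

```bash
mkdir -p pics; cat > h.py <<'E'
import numpy as np, cv2
from station import sense, capture, finish_job, tip_reach
def cam(c):
    f=200/np.tan(np.radians(c["fovy"])/2)
    K=np.array([[f,0,c["cx"]],[0,f,c["cy"]],[0,0,1.]]); D=np.array([c["k1"],0,0,0.])
    return K,D,cv2.Rodrigues(np.array(c["rvec"],float))[0],np.array(c["tvec"],float).ravel()
def onplane(c,uv,z):
    K,D,R,t=cam(c)
    n=cv2.undistortPoints(np.array([[uv]],float),K,D)[0,0]
    d=R.T@np.array([n[0],n[1],1]); o=-R.T@t
    return o+d*(z-o[2])/d[2]
def proj(c,p):
    K,D,R,t=cam(c); return cv2.projectPoints(np.array([p],float),cv2.Rodrigues(R)[0],t,K,D)[0][0,0]
E
python3 - <<'E'
from h import *
a=capture("scene");b=capture("top")
cv2.imwrite("pics/s0.png",a["pixels"]);cv2.imwrite("pics/t0.png",b["pixels"])
for c in(a,b):
    K,D,R,t=cam(c);print((-R.T@t).round(3),K[0,0],c["k1"])
s=sense();print(tip_reach,s["time_s"],s["tcp_pos"],np.round(s["ee_rot"],3),s["gripper_width"])
E
```

```text
[-0.13  -0.516  0.535] 397.01087042119013 -0.03827387939381631
[ 0.444 -0.185  0.931] 407.92354150080905 -0.051752945967964786
0.019 0.1 [ 0.25453671 -0.57026026  0.24058576] [[-0.913 -0.407 -0.001]
 [-0.407  0.913  0.002]
 [ 0.     0.002 -1.   ]] 1.0044870301308744
```

View pics/s0.png

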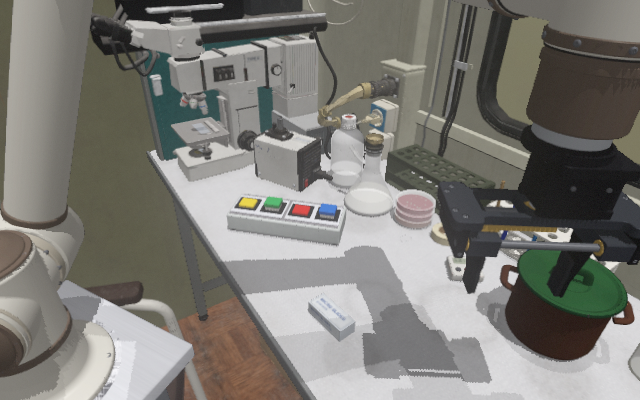

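View pics/t0.png

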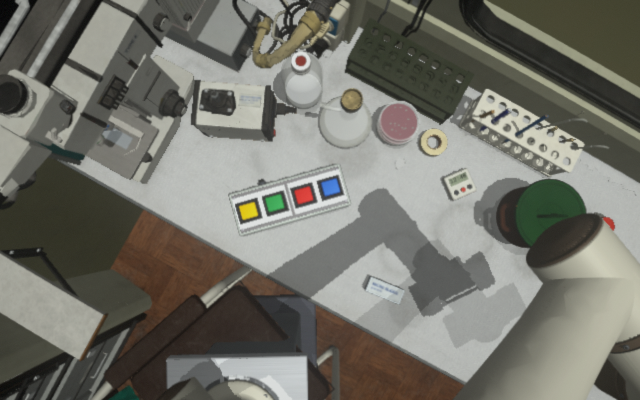

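The box shows the keys in the order yellow, green, red, blue. In the top view they sit at about (248,211), (275,203), (304,195) and (331,187); in the scene view green is near (273,203). The flasks, at about (345,125) in the top view, stand behind the box.

```bash
cat >> h.py <<'E'
def keys(c,roi):
    x0,y0,x1,y1=roi; hsv=cv2.cvtColor(c["pixels"],cv2.COLOR_BGR2HSV); out={}
    for n,(lo,hi),z in(("yellow",(20,35),.053),("green",(45,80),.065),("red",(170,180),.053),("blue",(100,125),.065)):
        m=cv2.inRange(hsv,(lo,110,60),(hi,255,255)); k=np.zeros_like(m);k[y0:y1,x0:x1]=m[y0:y1,x0:x1]
        cs=cv2.findContours(k,cv2.RETR_EXTERNAL,cv2.CHAIN_APPROX_NONE)[0]
        if not cs: continue
        q=max(cs,key=cv2.contourArea); r=cv2.minAreaRect(q)
        out[n]=(r[0],r[1],onplane(c,r[0],z))
    return out
E
python3 - <<'E'
from h import *
a=capture("scene");b=capture("top")
ks=keys(b,(225,160,355,240)); 
for n,v in ks.items(): print(n,np.round(v[0],1),np.round(v[1],1),v[2].round(4))
for n,v in keys(a,(225,185,350,245)).items(): print("scene",n,np.round(v[0],1),np.round(v[1],1),v[2].round(4), proj(a,ks[n][2]).round(1))
P=[ks[n][2][:2] for n in("yellow","green","red","blue")]
print([np.linalg.norm(P[i+1]-P[i]).round(4) for i in range(3)])
d=P[3]-P[0]; print("row deg",np.degrees(np.arctan2(d[1],d[0])))
s=sense(); R=np.array(s["ee_rot"]); g=ks["green"][2]
print("tool-frame delta cm",(R.T@(g-s["tcp_pos"])*100).round(2), "yaw tool y",np.degrees(np.arctan2(R[1,1],R[0,1])))
E
```

```text
yellow [248.1 210.5] [15.5 17.5] [ 0.4771 -0.0426  0.053 ]
green [274.4 202.6] [14.8 16.6] [ 0.4921 -0.1005  0.065 ]
blue [330.1 186.8] [15.4 17. ] [ 0.5231 -0.2197  0.065 ]
scene yellow [248.  202.5] [ 9. 18.] [ 0.4718 -0.045   0.053 ] [248.5 201.1]
scene green [272.5 201.1] [16.6  7.5] [ 0.4872 -0.101   0.065 ] [273.6 200. ]Traceback (most recent call last):
  File "<stdin>", line 5, in <module>
KeyError: 'red'
```

Yellow–green comes out at 59.9 mm (60 expected) and green–blue at 123 mm (124), and the cap sizes match. The green key is at about (0.491, -0.101), 1–2 views agreeing within 5 mm. I'll move above it with the jaws shut and turned along the row.

{"method": "arm_command", "body": {
  "deltas": [
    [0, 0, 0.164, -40.7, 33.2, 0, 1],
    [0, 0, 0.164, -40.7, 33.2, 0, 1],
    [0, 0, 0.164, -40.7, 33.2, 0, 1],
    [0, 0, 0.164, -40.7, 33.2, 0, 1],
    [0, 0, 0.164, -40.7, 33.2, 0, 1],
    [0, 0, 0.164, -40.7, 33.2, 0, 1],
    [0, 0, 0.164, -40.7, 33.2, 0, 1],
    [0, 0, 0.164, -40.7, 33.2, 0, 1]
  ]
}}

```text
time_s: 0.87
tcp_pos: [0.4044, -0.2724, 0.2417]
ee_rot: [[-0.968, -0.253, 0.0], [-0.253, 0.968, -0.0], [-0.0, -0.0, -1.0]]
wrist_force: [1.9, -1.1, 0.1]
gripper_width: 0.477
gripper_force: 0.0
```

```bash
cat > d.py <<'E'
from h import *
import sys
s=sense(); R=np.array(s["ee_rot"]); g=np.array([.491,-.1007,float(sys.argv[1])])
print(s["time_s"],np.round(s["tcp_pos"],4),np.round(s["wrist_force"],1),"delta cm",(R.T@(g-s["tcp_pos"])*100).round(2),"turn z",np.radians(np.degrees(np.arctan2(R[1,1],R[0,1]))-104.6).round(3))
E
python3 d.py 0.12
```

```text
0.8667 [ 0.4044 -0.2724  0.2417] [ 1.9 -1.1  0.1] delta cm [-12.71  14.43  12.17] turn z 0.001
```

{"method": "arm_command", "body": {
  "deltas": [
    [0, 0, 0, -11.5, 12.5, 4, 1],
    [0, 0, 0, -11.5, 12.5, 6, 1],
    [0, 0, 0, -11.5, 12.5, 8, 1],
    [0, 0, 0, -11.5, 12.5, 10, 1],
    [0, 0, 0, -11.5, 12.5, 12, 1],
    [0, 0, 0, -11.5, 12.5, 12, 1],
    [0, 0, 0, -11.5, 12.5, 12, 1],
    [0, 0, 0, -11.5, 12.5, 12, 1]
  ]
}}

```text
time_s: 1.53
tcp_pos: [0.4839, -0.1246, 0.1218]
ee_rot: [[-0.967, -0.254, -0.001], [-0.254, 0.967, -0.001], [0.001, -0.0, -1.0]]
wrist_force: [0.4, 0.2, 0.7]
gripper_width: 0.01
gripper_force: 0.0
```

```bash
python3 d.py 0.12; python3 - <<'E'
from h import *
a=capture("scene");b=capture("top")
o=np.zeros((480,800,3),np.uint8)
o[:,:400]=cv2.resize(a["pixels"][120:270,220:345],(400,480))
o[:,400:]=cv2.resize(b["pixels"][130:250,235:335],(400,480)); cv2.imwrite("pics/c1.png",o)
for n,v in keys(a,(225,185,350,245)).items(): print("scene",n,np.round(v[0],1),v[2].round(4))
E
```

```text
1.5333 [ 0.4839 -0.1246  0.1218] [0.4 0.2 0.7] delta cm [-1.29  2.13  0.18] turn z 0.002
scene yellow [247.6 202.6] [ 0.4711 -0.0443  0.053 ]
scene green [270.  203.5] [ 0.4761 -0.1014  0.065 ]
scene red [299.5 210.5] [ 0.4981 -0.1627  0.053 ]
scene blue [327.5 208.9] [ 0.516  -0.2215  0.065 ]
```

View pics/c1.png

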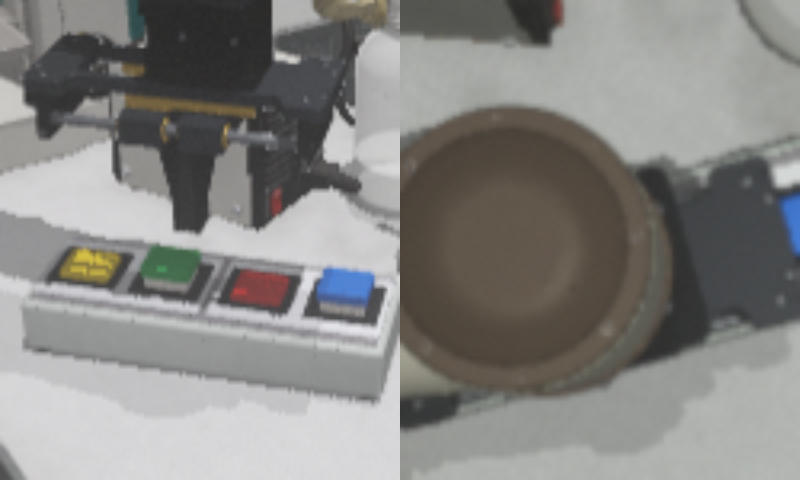

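The left half shows the shut fingertips at about scene pixel (279,191), above and slightly to the right of the raised green key. Yellow and red are down, blue is up and the surroundings are clear. I'll correct sideways and lower to just above the cap.

{"method": "arm_command", "body": {
  "deltas": [
    [0, 0, 0, -1.3, 2.1, 0, 1],
    [0, 0, 0, -1.3, 2.1, 1.5, 1],
    [0, 0, 0, -1.3, 2.1, 3.0, 1],
    [0, 0, 0, -1.3, 2.1, 3.0, 1],
    [0, 0, 0, -1.3, 2.1, 3.0, 1]
  ]
}}

```text
time_s: 2.05
tcp_pos: [0.4911, -0.1016, 0.0926]
ee_rot: [[-0.968, -0.252, 0.001], [-0.252, 0.968, -0.0], [-0.001, -0.0, -1.0]]
wrist_force: [0.8, -0.2, -0.2]
gripper_width: 0.008
gripper_force: 0.0
```

```bash
python3 d.py 0.072; python3 - <<'E'
from h import *
a=capture("scene"); cv2.imwrite("pics/c2.png",cv2.resize(a["pixels"][150:250,220:350],(780,600)))
p=np.array(sense()["tcp_pos"]);p[2]-=tip_reach;print("tip px",proj(a,p).round(1))
E
```

```text
2.05 [ 0.4911 -0.1016  0.0926] [ 0.8 -0.2 -0.2] delta cm [-0.01  0.09  2.06] turn z -0.0
tip px [273.7 196.7]
```

View pics/c2.png

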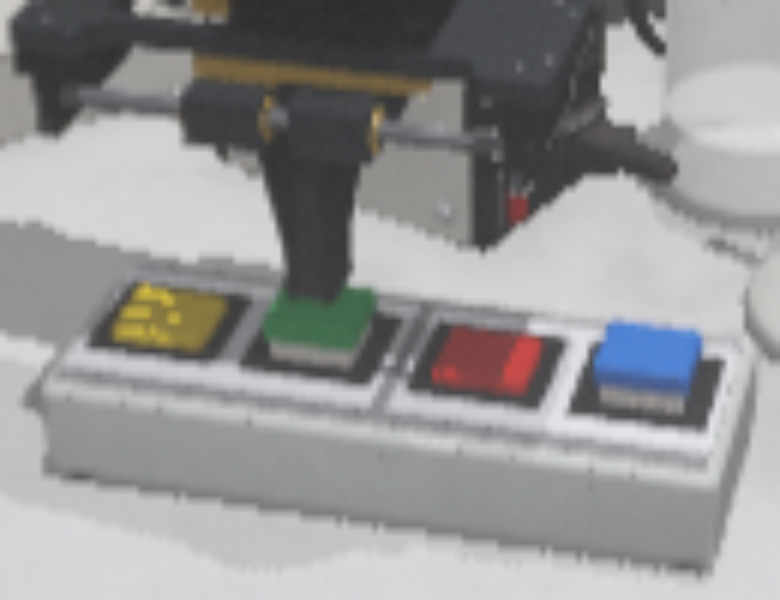

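The fingertips, at crop (320,298), i.e. scene (273,200), hover about 8 mm over the middle of the green cap. I'll press in small steps.

{"method": "arm_command", "body": {
  "deltas": [
    [0, 0, 0, 0, 0, 0.5, 1],
    [0, 0, 0, 0, 0, 0.9, 1],
    [0, 0, 0, 0, 0, 1.2, 1],
    [0, 0, 0, 0, 0, 1.5, 1],
    [0, 0, 0, 0, 0, 1.8, 1],
    [0, 0, 0, 0, 0, 2.0, 1],
    [0, 0, 0, 0, 0, 2.1, 1],
    [0, 0, 0, 0, 0, 2.1, 1]
  ]
}}

```text
time_s: 2.77
tcp_pos: [0.4909, -0.1008, 0.0723]
ee_rot: [[-0.967, -0.254, -0.001], [-0.254, 0.967, -0.001], [0.001, -0.001, -1.0]]
wrist_force: [-5.9, 1.6, 15.6]
gripper_width: 0.004
gripper_force: 7.8
```

```bash
python3 d.py 0.12; python3 - <<'E'
from h import *
a=capture("scene"); cv2.imwrite("pics/c3.png",cv2.resize(a["pixels"][150:250,220:350],(780,600)))
E
```

```text
2.7667 [ 0.4909 -0.1008  0.0723] [-5.9  1.6 15.6] delta cm [-0.01 -0.   -4.77] turn z 0.002
```

View pics/c3.png

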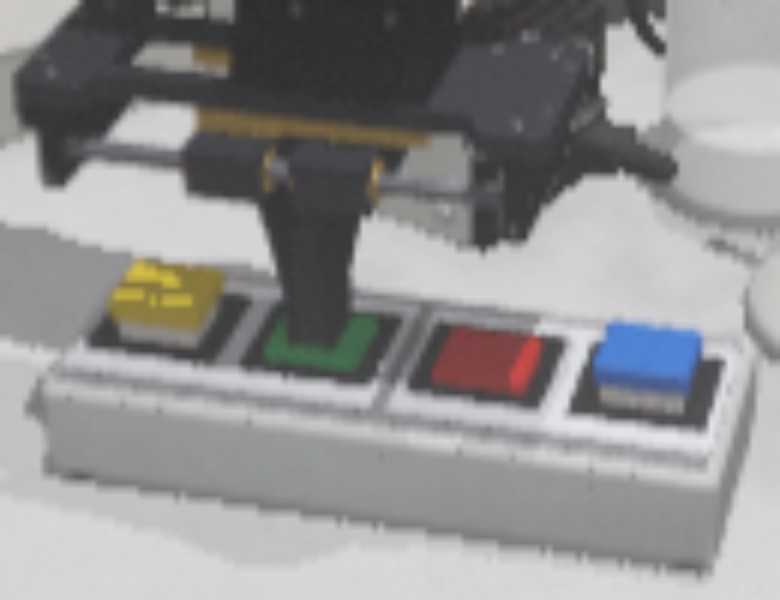

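The green key is down, at crop (320,340), with 16 N at the stop, and yellow has popped up at (165,300). Red and blue are unchanged. I'll retreat straight up.

{"method": "arm_command", "body": {
  "deltas": [
    [0, 0, 0, 0, 0, -1.5, 1],
    [0, 0, 0, 0, 0, -4, 1],
    [0, 0, 0, 0, 0, -7, 1],
    [0, 0, 0, 0, 0, -10, 1],
    [0, 0, 0, 0, 0, -10, 1],
    [0, 0, 0, 0, 0, -10, 1],
    [0, 0, 0, 0, 0, -10, 1]
  ]
}}

```text
time_s: 3.4
tcp_pos: [0.4903, -0.1006, 0.1698]
ee_rot: [[-0.968, -0.253, -0.001], [-0.253, 0.968, 0.0], [0.001, 0.001, -1.0]]
wrist_force: [0.4, -0.7, -0.3]
gripper_width: 0.006
gripper_force: 0.0
```

```bash
python3 d.py 0.12; python3 - <<'E'
from h import *
a=capture("scene"); cv2.imwrite("pics/c4.png",cv2.resize(a["pixels"][150:250,220:350],(780,600)))
E
```

```text
3.4 [ 0.4903 -0.1006  0.1698] [ 0.4 -0.7 -0.3] delta cm [-0.07 -0.03  4.98] turn z 0.001
```

View pics/c4.png

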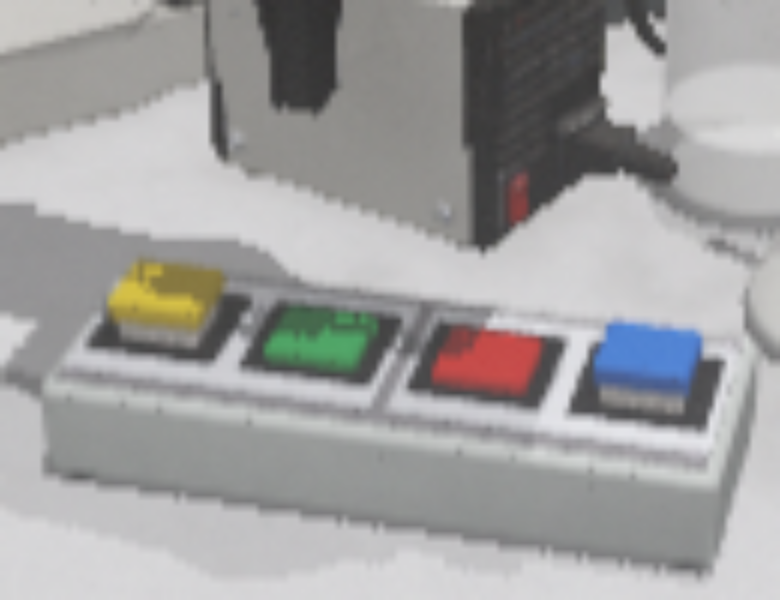

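With the gripper clear, green stays latched at crop (320,335) and yellow is up at (165,295). Red is still down and blue still up.

```bash
python3 -c "from station import finish_job; print(finish_job())"
```

```text
the job is handed in; nothing more can be done
None
```

The green key is latched down and the yellow key has popped up, with blue and red unchanged in the last picture; the job was handed in at about 3.4 s with the arm clear of the box.

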